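Hold back the belt tensioner of a bench drive box

TASK

The drive box needs a new belt. Swing its lid open by the bar until it rests on its stop, then push the yellow tensioner arm by its upright steel post to the left, past the ratchet click, until the red pointer stands over the green band, without running on into the end stop. Finish still holding the arm there with the fingers, pressed against its spring, and leave the glassware and bottles around the box where they are.

Things in the scene. Friction and masses are not known exactly. Their poses are not given: they have to be found in the camera images.
- drive_box: White box fixed to the bench, 160 (x) x 280 (y) x 75 mm high; origin at the centre of its underside, x to its far (hinge) side, y to its left, z up; turned by up to 0.3 rad. Front wall 50 mm high, others 73. Inside: deck 20 mm high, two fixed pulleys (radii 18, 32 mm, 50 mm high) at (35,-95) and (28,92) mm; a curved scale (white, green, red; top 58 mm high) along the front wall.
- lid (a joint): Hinge of the blue lid: 0 = shut, grows as its front edge is lifted; 1.92 rad = lying back on its stop brackets. The lid weighs about 0.3 kg, has no spring or latch: it falls shut below about 1.6 rad and falls open onto the stop above about 1.7 rad.
- lid_hinge (a point): Middle of the lid's hinge line, at box (80, 0, 75) mm. The hinge line runs along the box's y axis.
- lid_bar (a point): Middle of the steel bar handle on the lid's front: round, 12 mm thick, 110 mm long along the box's y, its axis 34 mm in front of the lid's skirt. With the lid shut it is 65 mm above the bench, 198 mm in front of and 10 mm below the hinge line; it turns with the lid.
- tensioner (a joint): Swing of the yellow arm about its upright pivot: 0 = at rest, grows as the post is pushed to the box's left (+y). The ratchet clicks near 0.5 rad (let go after that, it springs back only to about 0.47); pointer over the green band from 0.58 to 0.76; end stop at 0.86. The spring pushes back at the post with about 2.6 N at rest, 8 N in the band.
- pivot (a point): Point on the tensioner arm's upright pivot axis, box (30, 0) mm, 58 mm above the bench.
- tension_arm: The part to push: yellow arm with an upright round steel post, 14 mm in diameter, near its free end, from 46 to 72 mm above the bench; below it a black idler roller, 28 mm in diameter, top 46 mm high. A red pointer blade 4 mm wide sticks out of it towards the scale. This body's origin lies on the pivot axis at bench height, not on the post.
- post_mid (a point): Axis of the push post, 60 mm above the bench, 75 mm from the pivot axis (the arm reaches from the pivot towards the robot). At rest the arm points 0.36 rad to the box's right (-y) of the box's -x direction; the middle of the green band lies 0.31 rad to the left of -x.
- band (a point): Middle of the green band on the scale, 98.5 mm from the pivot axis, 58 mm above the bench.
- pawl (a joint): Small brass pawl lever on the deck: 0 = sprung home; it is pushed aside to about 0.2 rad by the arm's pin and springs back to 0 at the click. Not to be handled.
- beaker: Bystander: small clear 50 ml beaker, 54 mm wide, 69 mm high, to the left of the box; origin at the centre of its underside.
- tumbler: Bystander: clear cup, 75 mm wide, 72 mm high, to the right of the box; origin at the centre of its underside.
- petri_1: Bystander: lidded petri dish, 91 mm wide, 15 mm high, to the right of the box; origin at the centre of its underside.
- dropper: Bystander: white dropper bottle, 37 mm wide, 133 mm high, to the left of the box; origin at the centre of its underside.

How it is judged (in metres and radians):
On the way, in this order (a step that is already met when the one before it is completed fails the run):
1. the lid lies back on its stop (value of joint lid above 1.85 rad), for 0.2 s.
2. with the lid open, the tensioner has gone past the click and the pawl has sprung home (value of joint tensioner above 0.52 rad and value of joint pawl below 0.06 rad and value of joint lid above 1.85 rad), for 0.1 s.
At the end, for the whole second after the job is handed in: Lid on its stop (over 1.85 rad); fingers press the tensioner arm with over 3 N and keep the tensioner in the green band (0.58 to 0.76 rad), the pawl sprung home (under 0.06 rad); beaker, cup, petri dish and dropper bottle within 20 mm of where they stood (value of joint lid above 1.85 rad and value of joint tensioner between 0.58 and 0.76 rad and value of joint pawl below 0.06 rad and contact force between the fingers and tension_arm above 3 N and distance of each of beaker, tumbler, petri_1, dropper from where it was at the start of the episode below 0.02 m); the arm keeps its last pose, push and grip.
It fails at once if the tensioner is run into its end stop (value of joint tensioner above 0.84 rad).
It fails at once if a bystander is disturbed or tipped (distance of any of beaker, tumbler, petri_1, dropper from where it was at the start of the episode above 0.03 m or angle between any of beaker, tumbler, dropper's own z axis and vertical above 0.5 rad).
It also fails if it takes over 58 s, if anything falls off the work surface, if the arm or the gripper's body presses on something with over 40 N, if the wrist force passes 120 N, or if a joint passes its speed limit or range.

ROBOT

A 6-joint arm with a two-finger parallel gripper is mounted at the origin on a cart in front of the work surface, level with it; the furniture and walls round the work are solid. World frame = base frame: x ahead of the robot, y to its left, z up, the work surface at z = 0. Lengths are in mm, angles in rad, forces in N, time in s.
With the tool pointing down it reaches from about 350 to 775 mm from the base axis. Payload 7.3 kg.
Tool frame: the origin (TCP) lies at the very end of the fingers, on their centre line; the grasp point (between the pads) lies bot.tcp_to_grasp behind it (bot.tcp_to_grasp is the distance from the TCP to the grasp point, in mm); z points along the fingers, x is the direction in which the jaws open and shut, and the axes are right-handed (so a half turn about z gives the same grasp; the last joint's range is limited). The gripper opens to 92 mm and grips with 3 to 60 N. Pads are 19 mm wide; open, the fingers measure 130 mm over their backs; the gripper's body (75 mm by 190 mm) begins 47 mm behind the grasp point.
Start: joints at [1.2, 0.342, 1.524, -0, 1.275, -0.146], TCP at [117.012, 511.814, 226.741] pointing down, gripper open.
Joint ranges: [-2.53, 2.53], [-0.77, 2.02], [0.04, 2.7], [-1, 4.14], [0.28, 2.66], [-3.11, 3.11]. Speed limits (rad/s): [2.57, 2.57, 3.14, 3.14, 3.14, 3.14].

INTERFACE

Orientations are given as a unit quaternion [x, y, z, w].
In Python, from station import bot gives the robot as it stands.
- The arm moves only by the tool apply_moves, never from a script. Its argument "series" is a list of rows, each a list of 6 numbers: the shift along the tool's x, y, z in mm, then the turn, a rotation vector about the tool's x, y, z in degrees. In form: [[dx, dy, dz, ax, ay, az], ...]. A call has 1 to 20 rows; each row is the pose to reach, as a shift and turn from the pose commanded when the call began, along the tool's axes at that moment; what a row does not reach only later rows make up. A row lasts 1/10 s, in which the tool goes at most 50 mm and 8.59 degrees, less where a joint would pass 70% of its speed; a pose out of reach is approached as far as the arm can. A call with a gripper value outside its range is refused whole. "fingers" is the opening, from 0 (shut) to 1 (fully open), set as the call begins (left out, the last holds). The fingers move at their own pace and stop on an object; "newtons" is the grip in N (left out, the last holds). Time passes only in rows, so rows that repeat a pose let the fingers close. It gives the time, the measured TCP pose, the force and the opening at its end, in the units of the state.
- bot.observe(): the state, without advancing time (a new reading comes with each control period).
- bot.camera(name): name is "scene" or "side" or "wrist"; returns a dict with "color" (384x512x3 uint8, red, green, blue), "depth" (384x512 float32, mm along the optical axis (not along the pixel's ray), 0 where there is no reading), "camera_matrix" (3x3 intrinsics, pixels), "R" (3x3) and "t" (3): a world point X has camera coordinates R X + t; the wrist camera has in their place "T_tool_cam" (4x4, takes a point from camera to tool coordinates, whose origin is the TCP and whose axes are the tool frame's). Camera axes: x right, y down, z forward; pixel columns grow to the right and rows downward; lengths in mm; the calibration is good to about 2 mm. A picture is of the moment at which its call begins: read the wrist's pose just before it.
- bot.job_done(): hands the job in, once; it reports no verdict.
The state is a dict: "time_s": time; "qpos": joint angles; "joint_vel": joint speeds; "tau": joint torques, N m; "ee_pos": TCP position; "tcp_rot": TCP orientation; "wrist_force": force on the tool from outside, world axes, zero at the start; "torque": the same for the moment, N m; "finger_gap": finger opening in mm.
Only numpy, scipy, OpenCV 4.12 (cv2) and the standard library are available. Lean on these libraries where they do the work, as an engineer would, in place of code of your own. Each camera call takes 0.05 s, during which the arm holds its last target.

## Working session

There is one attempt and no reset: what is moved stays moved. The work goes in short steps, Python scripts to look and compute and a tool call to move; the robot and the scene stay as the last step left them, time stands still between calls to the robot, and variables do not carry over. Pictures are saved under pics/ and viewed, and the job is handed in when it is done.

Besides the shell and the picture viewer there is one more tool, called after "Call:" by a JSON object that holds its "name" and its "arguments". apply_moves: Moves the arm, as the interface text tells. Its arguments: {"type":"object","properties":{"series":{"type":"array","items":{"type":"array","items":{"type":"number"}}},"fingers":{"type":"number"},"newtons":{"type":"number"}},"required":["series"]}

```bash
ls; mkdir -p pics; python3 - <<'E'
from station import bot
import cv2
print(bot.observe(), bot.tcp_to_grasp)
for n in ["scene","side","wrist"]:
    c=bot.camera(n); cv2.imwrite(f"pics/{n}0.png",c["color"][:,:,::-1])
    print(n,c["camera_matrix"].tolist(),c.get("R"),c.get("t"),c.get("T_tool_cam"))
E
```

```text
pics
{'time_s': 0.0, 'qpos': array([ 1.20000056e+00,  3.42746217e-01,  1.52504105e+00, -3.03024688e-05,
        1.27541824e+00, -1.46009718e-01]), 'joint_vel': array([-1.71413384e-03, -1.34790341e-03, -5.03424388e-04,  2.88403540e-04,
        1.82792470e-03, -9.32210435e-05]), 'tau': array([ 1.53106179e-03, -4.31235874e+01, -2.44218135e+01,  7.17500551e-02,
        5.58100606e-02, -1.22924225e-04]), 'ee_pos': array([116.85758437, 511.39213862, 226.02439821]), 'tcp_rot': array([ 7.81948968e-01,  6.23341929e-01, -6.89721470e-04,  4.18107006e-04]), 'wrist_force': array([-0.29558278,  0.34806273,  1.09442992]), 'torque': array([-0.0017548 , -0.02408251,  0.03160084]), 'finger_gap': 92.02524746232622} 18.8
scene [[420.9649501105099, 0.0, 261.472946438106], [0.0, 420.9649501105099, 190.14793711830325], [0.0, 0.0, 1.0]] [[ 0.63250414 -0.77445195 -0.01275513]
 [-0.57682958 -0.45998575 -0.6750413 ]
 [ 0.51691987  0.43432395 -0.73766968]] [-337.45619586  386.16623742 1033.08915611] None
side [[382.8971930336096, 0.0, 259.9946590617307], [0.0, 382.8971930336096, 186.63008673224792], [0.0, 0.0, 1.0]] [[ 0.87554363 -0.48262989  0.02217539]
 [-0.21399763 -0.42854797 -0.87781071]
 [ 0.4331609   0.7638161  -0.4784941 ]] [-489.54164666  200.18680196  735.68018195] None
wrist [[319.8519542434602, 0.0, 261.9040061218592], [0.0, 319.8519542434602, 194.36681205694217], [0.0, 0.0, 1.0]] None None [[ 9.99999415e-01  1.00590097e-03  3.97938402e-04  1.78834665e-01]
 [-1.07526485e-03  9.64533705e-01  2.63957526e-01 -7.09210859e+01]
 [-1.18309871e-04 -2.63957799e-01  9.64534222e-01 -1.58920234e+02]
 [ 0.00000000e+00  0.00000000e+00  0.00000000e+00  1.00000000e+00]]
```

View pics/scene0.png

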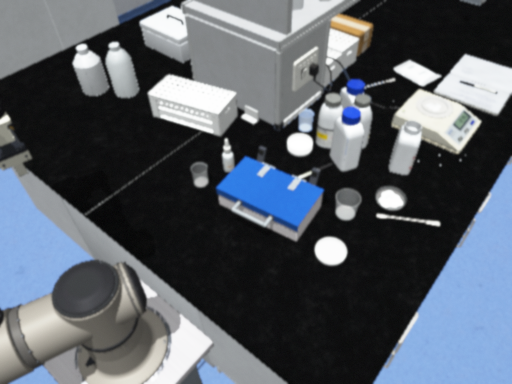

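View pics/side0.png

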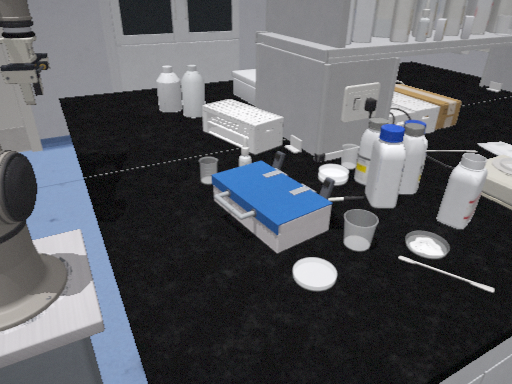

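View pics/wrist0.png

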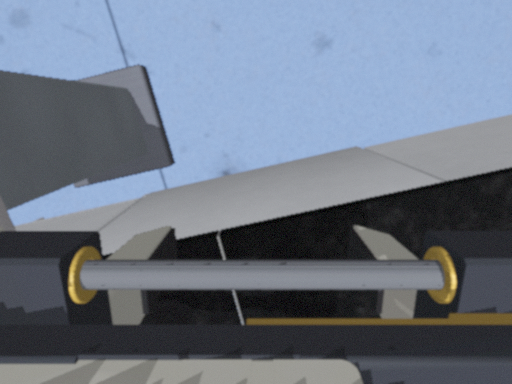

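```bash
cat > h.py <<'E'
import numpy as np, cv2
from scipy.spatial.transform import Rotation as Ro
def cloud(c):
    K=c["camera_matrix"];d=c["depth"];v,u=np.indices(d.shape)
    P=np.stack([(u-K[0,2])/K[0,0]*d,(v-K[1,2])/K[1,1]*d,d],-1)
    return (P-c["t"])@c["R"]
def ray(c,uv,z):
    K=c["camera_matrix"];uv=np.atleast_2d(np.asarray(uv,float))
    r=np.c_[(uv[:,0]-K[0,2])/K[0,0],(uv[:,1]-K[1,2])/K[1,1],np.ones(len(uv))]@c["R"]
    o=-c["R"].T@c["t"]
    return o+r*((z-o[2])/r[:,2])[:,None]
def proj(c,X):
    p=np.atleast_2d(X)@c["R"].T+c["t"];p=p@c["camera_matrix"].T
    return p[:,:2]/p[:,2:]
E
python3 - <<'E'
from station import bot
from h import *
for n in ["scene","side"]:
    c=bot.camera(n);P=cloud(c);hsv=cv2.cvtColor(c["color"],cv2.COLOR_RGB2HSV)
    m=cv2.inRange(hsv,(100,180,90),(125,255,255))
    k,l,s,ce=cv2.connectedComponentsWithStats(m)
    i=1+np.argmax(s[1:,4]);m=(l==i)
    print(n,s[i]); X=P[m&(c["depth"]>0)]
    print("z pct",np.percentile(X[:,2],[5,25,50,75,95]))
    top=X[(X[:,2]>np.median(X[:,2])-4)]
    z=np.median(top[:,2])
    cont=max(cv2.findContours(m.astype(np.uint8),0,1)[0],key=cv2.contourArea)
    R=ray(c,cont[:,0,:],z)[:,:2].astype(np.float32)
    print("rect contour",z,cv2.minAreaRect(R), cv2.boxPoints(cv2.minAreaRect(R)).tolist())
    print("rect top cloud",cv2.minAreaRect(top[:,:2].astype(np.float32)))
    big=cv2.resize(c["color"][130:280,170:370],None,fx=4,fy=4,interpolation=2)
    cv2.imwrite(f"pics/{n}_z.png",big[:,:,::-1])
E
```

```text
scene [ 216  156  108   74 3761]
z pct [70.6240826  79.03641269 80.3708078  81.77637246 83.73386829]
rect contour 80.59720404797372 ((575.0318603515625, 6.27618408203125), (182.93020629882812, 289.3253173828125), 7.338536262512207) [[465.83795166015625, 138.0708770751953], [502.79400634765625, -148.88450622558594], [684.2257690429688, -125.51850891113281], [647.2697143554688, 161.43687438964844]]
rect top cloud ((578.24365234375, 6.6209564208984375), (167.79397583007812, 285.59112548828125), 6.705929279327393)
side [380 125  25  17 300]
z pct [187.70912514 194.24580564 203.24005043 211.65750331 214.20428205]
rect contour 210.0264437218036 ((875.6658935546875, -90.23221588134766), (122.03983306884766, 53.63800048828125), 39.33438491821289) [[811.4703369140625, -108.16596984863281], [845.468505859375, -149.65281677246094], [939.8614501953125, -72.2984619140625], [905.86328125, -30.811614990234375]]
rect top cloud ((894.0535278320312, -78.40461730957031), (52.39080810546875, 39.902408599853516), 0.71070796251297)
```

View pics/scene_z.png

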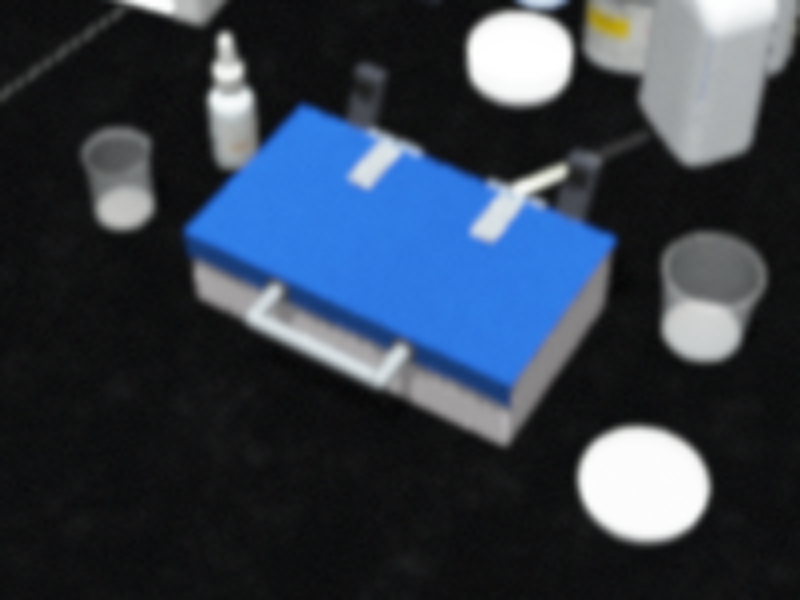

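View pics/side_z.png

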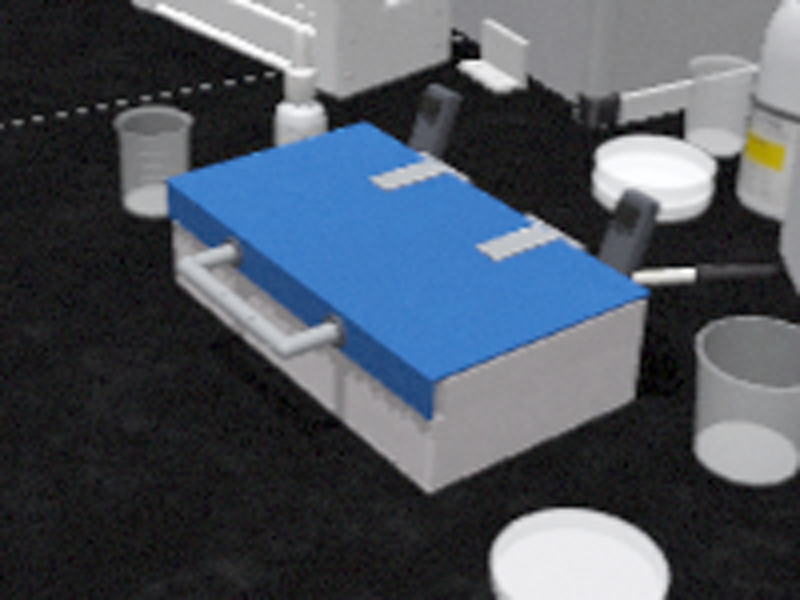

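```bash
cat >> h.py <<'E'
def boxfit(pw,pb):
    # 2D rigid fit
    a=pb-pb.mean(0);b=pw-pw.mean(0)
    th=np.arctan2((a[:,0]*b[:,1]-a[:,1]*b[:,0]).sum(),(a*b).sum())
    R=np.array([[np.cos(th),-np.sin(th)],[np.sin(th),np.cos(th)]])
    t=pw.mean(0)-R@pb.mean(0); return th,R,t
E
python3 - <<'E'
from station import bot
from h import *
Q={"scene":[(305,104),(614,240),(510,390),(187,232)],"side":[(363,123),(648,293),(436,380),(170,183)]}
bot_={}
for n in Q:
    c=bot.camera(n);uv=np.array(Q[n])/4+[170,130]-0.375
    for z in (78,81):
        W=ray(c,uv,z)[:,:2]
        print(n,z,W.round(1).tolist(),[round(float(np.linalg.norm(W[i]-W[(i+1)%4])),1) for i in range(4)])
        pb=np.array([[80,140],[80,-140],[-84,-140],[-84,140]],float)
        th,R,t=boxfit(W,pb);print(th,t,(W-(pb@R.T+t)).round(1).tolist())
    # bar ends
B={"scene":[(250,316),(380,382)],"side":[(185,267),(285,350)]}
for n in B:
    c=bot.camera(n);print(n,"bar",ray(c,np.array(B[n])/4+[170,130],65).round(1))
# bystanders: base centres
c=bot.camera("scene")
print(ray(c,np.array([(125,212),(235,160),(702,345),(645,485)])/4+[170,130],0).round(0))
E
```

```text
scene 78 [[648.1, 158.3], [679.1, -123.1], [514.7, -145.5], [483.5, 135.5]] [283.1, 165.9, 282.7, 166.2]
0.11699099176394841 [583.34022494   6.51808691] [[1.6, 3.4], [-0.0, 0.1], [-1.5, -3.2], [-0.1, -0.3]]
scene 81 [[645.7, 156.1], [676.6, -124.4], [512.8, -146.7], [481.6, 133.4]] [282.2, 165.4, 281.8, 165.6]
0.1169909917639483 [581.17366026   4.79968211] [[1.4, 2.9], [-0.3, 0.5], [-1.3, -2.7], [0.2, -0.7]]
side 78 [[646.9, 160.5], [682.1, -122.4], [523.6, -143.1], [486.5, 133.8]] [285.1, 159.8, 279.3, 162.6]
0.13329792314862213 [586.75722826   7.48809561] [[-0.6, 3.6], [-2.6, -1.7], [1.5, -0.6], [1.6, -1.3]]
side 81 [[643.7, 154.8], [678.6, -126.2], [521.2, -146.8], [484.3, 128.3]] [283.2, 158.7, 277.5, 161.5]
0.1332979231486222 [583.94358648   2.80101171] [[-1.0, 2.6], [-3.2, -0.9], [1.9, 0.4], [2.2, -2.1]]
scene bar [[458.5  48.1  65. ]
 [470.8 -65.3  65. ]]
side bar [[460.4  46.2  65. ]
 [473.8 -64.5  65. ]]
[[ 515.  245.    0.]
 [ 618.  214.    0.]
 [ 693. -205.   -0.]
 [ 556. -242.    0.]]
```

```bash
cat >> h.py <<'E'
def rel(bot,target,yaw,tilt=0):
    """shift/turn in tool axes; tool down with x at yaw"""
    o=bot.observe();R0=Ro.from_quat(o["tcp_rot"])
    X=np.array([np.cos(yaw),np.sin(yaw),0]);Z=np.array([0,0,-1.]);Y=np.cross(Z,X)
    R1=Ro.from_matrix(np.stack([X,Y,Z],1))
    if tilt: R1=R1*Ro.from_euler("y",tilt,degrees=True)
    return R0.inv().apply(np.array(target)-o["ee_pos"]).round(1),(R0.inv()*R1).as_rotvec(degrees=True).round(2)
E
python3 - <<'E'
from station import bot
from h import *
print(rel(bot,[466,-8.5,150],0.123))
P=np.concatenate([cloud(bot.camera(n)).reshape(-1,3) for n in("scene","side")])
m=(P[:,0]>640)&(P[:,0]<860)&(abs(P[:,1]-20)<190)&(P[:,2]>90)&(P[:,2]<450)
import collections
g=collections.Counter(map(tuple,(P[m]//30*30).astype(int)))
print(sorted([k+(v,) for k,v in g.items() if v>5]))
E
```

```text
(array([-429.4,  456.2,   76.7]), array([-0.  , -0.  , 70.07]))
[(np.int64(660), np.int64(-90), np.int64(90), 10), (np.int64(660), np.int64(90), np.int64(90), 147), (np.int64(660), np.int64(120), np.int64(90), 19), (np.int64(690), np.int64(-90), np.int64(90), 200), (np.int64(840), np.int64(-120), np.int64(90), 85), (np.int64(840), np.int64(-120), np.int64(120), 85), (np.int64(840), np.int64(-120), np.int64(150), 42), (np.int64(840), np.int64(-90), np.int64(90), 79), (np.int64(840), np.int64(-90), np.int64(120), 87), (np.int64(840), np.int64(-90), np.int64(150), 83)]
```

Call:
{"name": "apply_moves", "arguments": {"series": [[-30, 32, 0, 0, 0, 5], [-60, 64, 0, 0, 0, 10], [-92, 98, 0, 0, 0, 15], [-124, 131, 0, 0, 0, 20], [-155, 165, 0, 0, 0, 25], [-186, 198, 0, 0, 0, 30], [-217, 231, 5, 0, 0, 35], [-248, 264, 10, 0, 0, 40], [-279, 297, 20, 0, 0, 46], [-310, 330, 30, 0, 0, 52], [-341, 363, 40, 0, 0, 58], [-372, 396, 50, 0, 0, 64], [-403, 429, 60, 0, 0, 70], [-429, 456, 77, 0, 0, 70], [-429, 456, 77, 0, 0, 70], [-429, 456, 77, 0, 0, 70]], "fingers": 0.23, "newtons": 12}}

```text
time_s: 2.2
ee_pos: [465.6, -8.5, 149.2]
tcp_rot: [0.998, 0.061, -0.001, -0.0]
wrist_force: [-0.2, -0.3, -0.4]
finger_gap: 21.0
```

```bash
python3 - <<'E'
from station import bot
from h import *
o=bot.observe();print(o["time_s"],o["ee_pos"],o["tcp_rot"],o["finger_gap"])
c=bot.camera("wrist");cv2.imwrite("pics/w1.png",c["color"][:,:,::-1])
R0=Ro.from_quat(o["tcp_rot"]).as_matrix();T=c["T_tool_cam"]
# project expected bar ends
K=c["camera_matrix"]
th=.123;R=np.array([[np.cos(th),-np.sin(th)],[np.sin(th),np.cos(th)]]);t=np.array([583,6])
for b in [(-118,-55,65),(-118,55,65)]:
    w=np.r_[R@np.array(b[:2])+t,b[2]]
    p=T[:3,:3].T@(R0.T@(w-o["ee_pos"])-T[:3,3]);q=K@p;print(w,q[:2]/q[2])
E
```

```text
2.2 [465.63843725  -8.50547536 149.19479148] [ 9.98126461e-01  6.11788671e-02 -7.66601997e-04 -3.56497243e-04] 20.98624779149489
[472.63944116 -63.06190739  65.        ] [262.1225119  263.12032729]
[459.14353126  46.10704614  65.        ] [262.22414346 129.33691864]
```

View pics/w1.png

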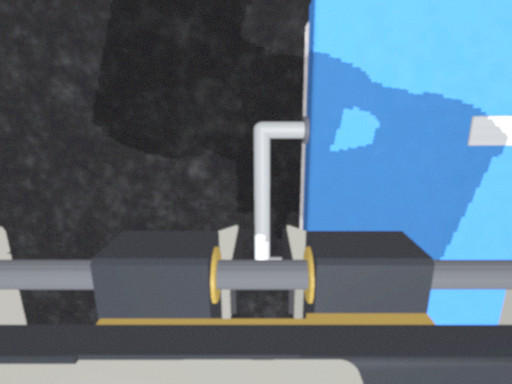

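The wrist view shows the bar (column 262, rows 130–260) running vertically, centred between the fingers (columns 230 and 293), as predicted. I'll go down on it.

Call:
{"name": "apply_moves", "arguments": {"series": [[0, 0, 25, 0, 0, 0], [0, 0, 50, 0, 0, 0], [0, 0, 75, 0, 0, 0], [0, 0, 90, 0, 0, 0], [0, 0, 98, 0, 0, 0], [0, 0, 98, 0, 0, 0]]}}

```text
time_s: 2.85
ee_pos: [465.4, -7.1, 51.6]
tcp_rot: [0.998, 0.063, -0.0, -0.0]
wrist_force: [-0.5, -0.1, 0.1]
finger_gap: 21.0
```

Call:
{"name": "apply_moves", "arguments": {"series": [[0, 0, 0, 0, 0, 0], [0, 0, 0, 0, 0, 0], [0, 0, 0, 0, 0, 0], [0, 0, 0, 0, 0, 0], [0, 0, 0, 0, 0, 0]], "fingers": 0, "newtons": 12}}

```text
time_s: 3.35
ee_pos: [465.3, -7.9, 52.5]
tcp_rot: [0.998, 0.062, -0.0, -0.0]
wrist_force: [-6.1, 0.9, 6.7]
finger_gap: 11.7
```

```bash
python3 - <<'E'
import numpy as np
r=198.25;p0=-.0505
f=lambda th:np.array([r*(np.cos(p0)-np.cos(th+p0)),0,-r*(np.sin(th+p0)-np.sin(p0))])
for base,ths in((0,np.arange(.1,1.01,.1)),(1.0,np.arange(1.1,1.89,.1))):
  print([[round(float(x)) for x in f(t)-f(base)]+[0,0,0] for t in ths])
E
```

```text
[[0, 0, -20, 0, 0, 0], [2, 0, -40, 0, 0, 0], [6, 0, -59, 0, 0, 0], [12, 0, -78, 0, 0, 0], [19, 0, -96, 0, 0, 0], [29, 0, -114, 0, 0, 0], [40, 0, -130, 0, 0, 0], [53, 0, -145, 0, 0, 0], [67, 0, -159, 0, 0, 0], [83, 0, -171, 0, 0, 0]]
[[17, 0, -11, 0, 0, 0], [34, 0, -20, 0, 0, 0], [53, 0, -27, 0, 0, 0], [72, 0, -32, 0, 0, 0], [91, 0, -36, 0, 0, 0], [111, 0, -37, 0, 0, 0], [131, 0, -36, 0, 0, 0], [151, 0, -34, 0, 0, 0]]
```

Call:
{"name": "apply_moves", "arguments": {"series": [[0, 0, -10, 0, 0, 0], [0, 0, -20, 0, 0, 0], [1, 0, -30, 0, 0, 0], [2, 0, -40, 0, 0, 0], [6, 0, -59, 0, 0, 0], [12, 0, -78, 0, 0, 0], [19, 0, -96, 0, 0, 0], [29, 0, -114, 0, 0, 0], [40, 0, -130, 0, 0, 0], [53, 0, -145, 0, 0, 0], [67, 0, -159, 0, 0, 0], [83, 0, -171, 0, 0, 0], [83, 0, -171, 0, 0, 0]]}}

```text
time_s: 4.65
ee_pos: [549.7, 2.3, 227.8]
tcp_rot: [0.998, 0.062, 0.003, 0.001]
wrist_force: [-13.2, -0.2, 16.1]
finger_gap: 11.5
```

```bash
python3 - <<'E'
from station import bot
from h import *
print(bot.observe()["finger_gap"],bot.observe()["wrist_force"])
c=bot.camera("side");cv2.imwrite("pics/s2.png",c["color"][:,:,::-1])
E
```

```text
11.454566047866175 [-13.1806753   -0.19252854  16.11652906]
```

View pics/s2.png

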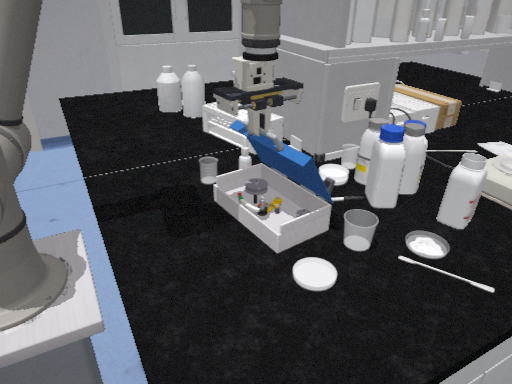

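Call:
{"name": "apply_moves", "arguments": {"series": [[7, 0, -8, 0, 0, 0], [15, 0, -13, 0, 0, 0], [24, 0, -18, 0, 0, 0], [33, 0, -22, 0, 0, 0], [43, 0, -26, 0, 0, 0], [52, 0, -29, 0, 0, 0], [62, 0, -32, 0, 0, 0], [72, 0, -34, 0, 0, 0], [82, 0, -36, 0, 0, 0], [91, 0, -38, 0, 0, 0]]}}

```text
time_s: 5.7
ee_pos: [639.6, 13.5, 262.3]
tcp_rot: [0.998, 0.062, 0.002, 0.0]
wrist_force: [-0.3, -0.5, -3.1]
finger_gap: 11.5
```

Call:
{"name": "apply_moves", "arguments": {"series": [[10, 0, -1, 0, 0, 0], [20, 0, -1, 0, 0, 0], [30, 0, -1, 0, 0, 0], [40, 0, 0, 0, 0, 0], [50, 0, 1, 0, 0, 0], [60, 0, 2, 0, 0, 0], [68, 0, 4, 0, 0, 0], [68, 0, 4, 0, 0, 0]]}}

```text
time_s: 6.5
ee_pos: [707.6, 22.0, 258.0]
tcp_rot: [0.998, 0.062, 0.002, 0.0]
wrist_force: [1.5, 0.1, 2.8]
finger_gap: 11.5
```

```bash
python3 - <<'E'
from station import bot
from h import *
c=bot.camera("side");cv2.imwrite("pics/s3.png",c["color"][:,:,::-1])
E
```

```text
(no output)
```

View pics/s3.png

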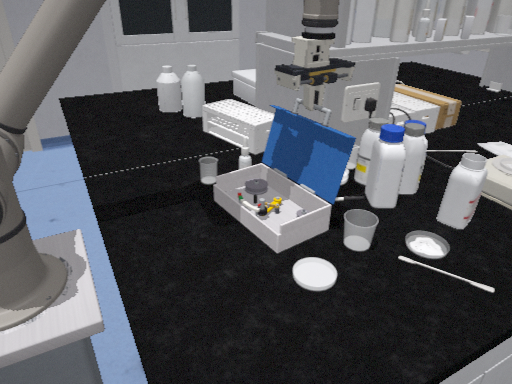

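The lid is past vertical (about 1.84 rad). I'll let go and lift clear.

Call:
{"name": "apply_moves", "arguments": {"series": [[0, 0, 0, 0, 0, 0], [0, 0, 0, 0, 0, 0], [0, 0, 0, 0, 0, 0], [0, 0, -10, 0, 0, 0], [0, 0, -25, 0, 0, 0], [0, 0, -40, 0, 0, 0], [-10, 0, -55, 0, 0, 0], [-40, 0, -70, 0, 0, 0], [-80, 0, -70, 0, 0, 0], [-120, 0, -70, 0, 0, 0], [-160, 0, -70, 0, 0, 0], [-200, 0, -70, 0, 0, 0], [-240, 0, -70, 0, 0, 0], [-240, 0, -70, 0, 0, 0]], "fingers": 0.27}}

```text
time_s: 7.95
ee_pos: [463.1, -7.7, 328.0]
tcp_rot: [0.998, 0.062, -0.0, 0.0]
wrist_force: [0.4, -0.3, 0.4]
finger_gap: 24.7
```

```bash
python3 - <<'E'
from station import bot
from h import *
for n in("side","scene"):
    c=bot.camera(n)
    big=cv2.resize(c["color"][90:280,180:380],None,fx=3,fy=3,interpolation=2)
    cv2.imwrite(f"pics/{n}4.png",big[:,:,::-1])
    P=cloud(c);hsv=cv2.cvtColor(c["color"],cv2.COLOR_RGB2HSV)
    m=cv2.inRange(hsv,(100,180,60),(125,255,255))>0
    X=P[m&(c["depth"]>0)];X=X[(X[:,0]<790)&(X[:,2]>50)]
    th=.123;b=(X[:,:2]-[583,6])@np.array([[np.cos(th),-np.sin(th)],[np.sin(th),np.cos(th)]])
    k=np.polyfit(X[:,2],b[:,0],1);print(n,len(X),"lid angle",np.pi/2+np.arctan(k[0]))
E
```

```text
side 1612 lid angle 1.8942002491093506
scene 3663 lid angle 1.788405955746354
```

View pics/side4.png

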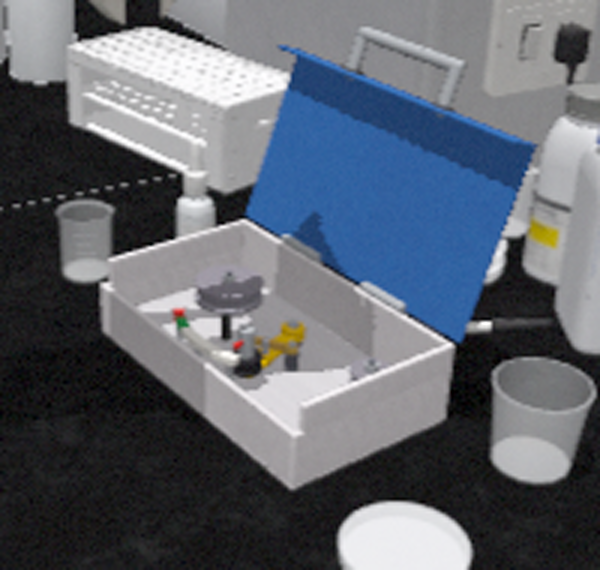

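View pics/scene4.png

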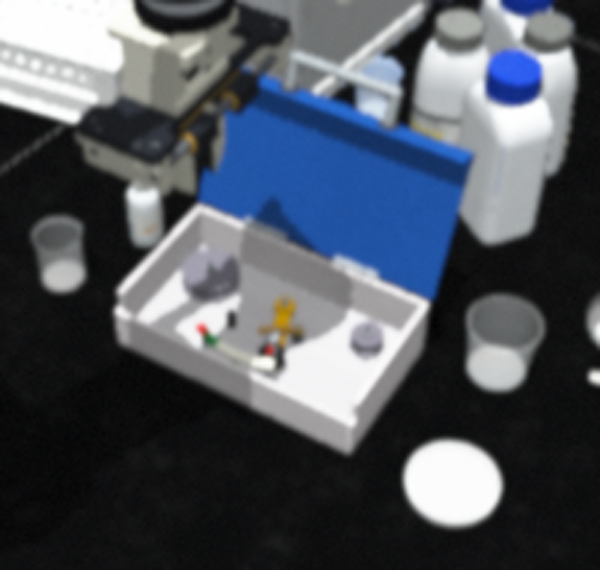

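```bash
python3 - <<'E'
from station import bot
from h import *
uv={"side":[(363,38),(459,68)],"scene":[(290,58),(398,93)]}
Pm={}
for n in uv:
    c=bot.camera(n);Pm[n]=c["camera_matrix"]@np.c_[c["R"],c["t"]]
q=[(np.array(uv[n])/3+[180,90]).T for n in("side","scene")]
X=cv2.triangulatePoints(Pm["side"],Pm["scene"],q[0],q[1]);X=(X[:3]/X[3]).T;print(X)
th=.123
b=(X[:,:2]-[583,6])@np.array([[np.cos(th),-np.sin(th)],[np.sin(th),np.cos(th)]]);print(b)
print("lid",[np.arctan2(z-75,-(x-80))+.0505 for x,z in zip(b[:,0],X[:,2])])
# wrist
o=bot.observe();c=bot.camera("wrist");cv2.imwrite("pics/w4.png",c["color"][:,:,::-1])
E
```

```text
[[719.51620238  87.21734557 256.33803102]
 [729.3122017  -33.4691935  264.25035893]]
[[145.4493903   63.85456597]
 [140.36433881 -57.12206221]]
lid [np.float64(1.9676703517307264), np.float64(1.930060599172239)]
```

View pics/w4.png

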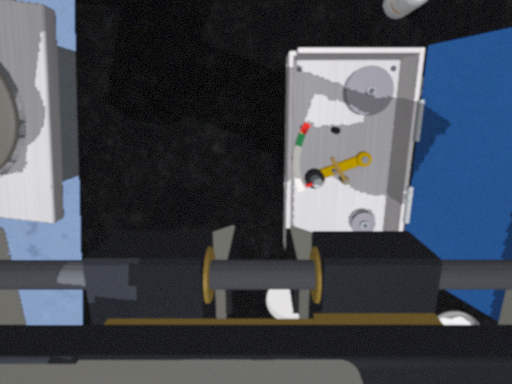

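```bash
cat >> h.py <<'E'
TH=.123;T0=np.array([583.,6.])
def b2w(b):
    R=np.array([[np.cos(TH),-np.sin(TH)],[np.sin(TH),np.cos(TH)]]);return np.r_[R@np.array(b[:2])+T0,b[2]]
def post(th,z=60,r=75):
    a=th-.36;return b2w((30-r*np.cos(a),r*np.sin(a),z))
def wproj(c,o,w):
    R0=Ro.from_quat(o["tcp_rot"]).as_matrix();T=c["T_tool_cam"];q=c["camera_matrix"]@(T[:3,:3].T@(R0.T@(w-o["ee_pos"])-T[:3,3]));return q[:2]/q[2]
E
python3 - <<'E'
from station import bot
from h import *
o=bot.observe();c=bot.camera("wrist");print(o["qpos"].round(2))
img=c["color"][:,:,::-1].copy()
cr=cv2.resize(img[30:240,270:440],None,fx=4,fy=4,interpolation=2)[:600]
pts={"post":post(0,72),"pivot":b2w((30,0,58)),"band":post(.67,58,98.5),"pul":b2w((28,92,50)),"pul2":b2w((35,-95,50)),"fl":b2w((-80,140,50)),"fr":b2w((80,140,73))}
for k,w in pts.items():
    q=wproj(c,o,w);print(k,w.round(1),q.round(1));z=(q-[270,30])*4+1.5;cv2.drawMarker(cr,tuple(int(v) for v in z),(255,0,255),cv2.MARKER_CROSS,14,1)
cv2.imwrite("pics/w5.png",cr)
print(rel(bot,post(0,110),TH+np.pi/2))
E
```

```text
[-0.18  0.17  1.48  0.    1.49 -0.3 ]
post [546.4 -25.2  72. ] [318.  183.3]
pivot [612.8   9.7  58. ] [369.2 161.9]
band [516.  28.  58.] [300.5 139.3]
pul [599.5 100.7  50. ] [372.1  90.7]
pul2 [629.4 -84.   50. ] [364.9 225.9]
fl [486.4 135.1  50. ] [289.9  50.4]
fr [645.2 154.8  73. ] [426.1  47.4]
(array([ 74.8,  26.9, 216.7]), array([ 1.000e-02, -1.000e-02, -8.991e+01]))
```

View pics/w5.png

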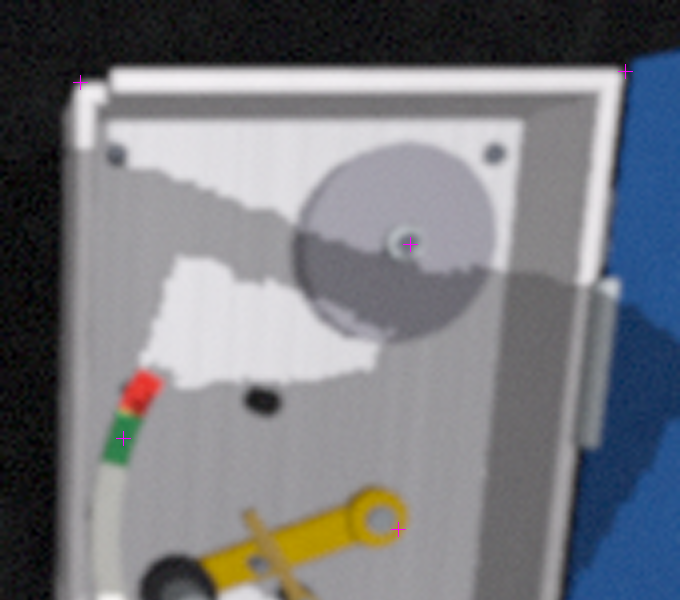

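Call:
{"name": "apply_moves", "arguments": {"series": [[8, 3, 15, 0, 0, -8], [16, 6, 30, 0, 0, -16], [24, 9, 45, 0, 0, -24], [31, 11, 60, 0, 0, -32], [38, 13, 75, 0, 0, -40], [45, 16, 90, 0, 0, -48], [52, 18, 105, 0, 0, -56], [59, 21, 120, 0, 0, -64], [66, 24, 130, 0, 0, -72], [72, 26, 140, 0, 0, -80], [75, 27, 150, 0, 0, -88], [75, 27, 160, 0, 0, -90], [75, 27, 170, 0, 0, -90], [75, 27, 170, 0, 0, -90]], "fingers": 0.45}}

```text
time_s: 9.65
ee_pos: [545.1, -25.0, 154.8]
tcp_rot: [0.662, 0.749, -0.001, -0.002]
wrist_force: [-0.2, 0.0, 1.0]
finger_gap: 41.7
```

```bash
python3 - <<'E'
from station import bot
from h import *
o=bot.observe();c=bot.camera("wrist");print(o["ee_pos"].round(1))
img=c["color"][:,:,::-1].copy()
pts={"post":post(0,72),"pivot":b2w((30,0,58)),"band":post(.67,58,98.5),"pul":b2w((28,92,50)),"pul2":b2w((35,-95,50)),"fl":b2w((-80,140,50)),"frr":b2w((-80,-140,73))}
for k,w in pts.items():
    q=wproj(c,o,w);print(k,w.round(1),q.round(1));cv2.drawMarker(img,tuple(int(v) for v in q.round()),(255,0,255),cv2.MARKER_CROSS,10,1)
cv2.imwrite("pics/w6.png",cv2.resize(img,(800,600),interpolation=2))
E
```

```text
[545.1 -25.  154.8]
post [546.4 -25.2  72. ] [261.1 201.9]
pivot [612.8   9.7  58. ] [290.8 273.3]
band [516.  28.  58.] [330.7 169.2]
pul [599.5 100.7  50. ] [391.1 267. ]
pul2 [629.4 -84.   50. ] [186.2 273.8]
fl [486.4 135.1  50. ] [463.3 148.1]
frr [ 520.8 -142.8   73. ] [110.2 151.4]
```

View pics/w6.png

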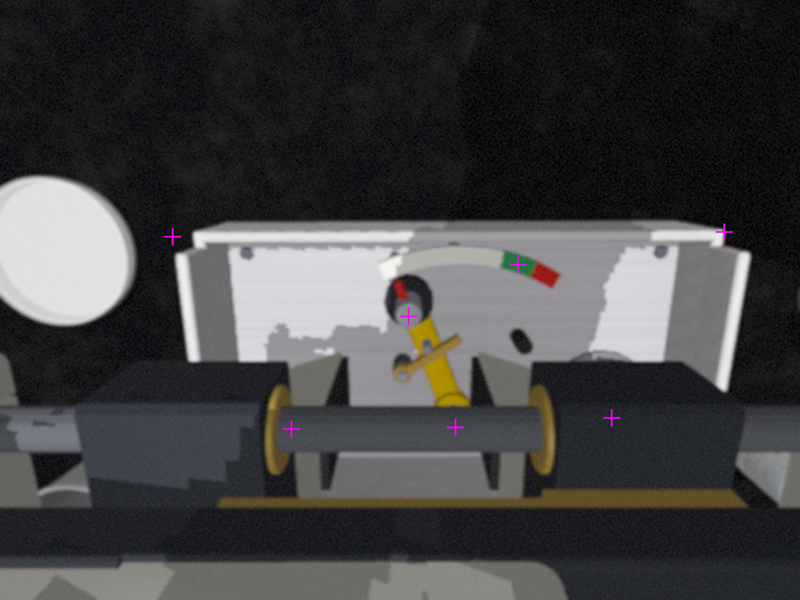

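```bash
python3 - <<'E'
from station import bot
from h import *
c=bot.camera("wrist")
cv2.imwrite("pics/w7.png",cv2.resize(c["color"][150:260,210:350,::-1],None,fx=5,fy=5,interpolation=cv2.INTER_CUBIC))
E
```

```text
(no output)
```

View pics/w7.png

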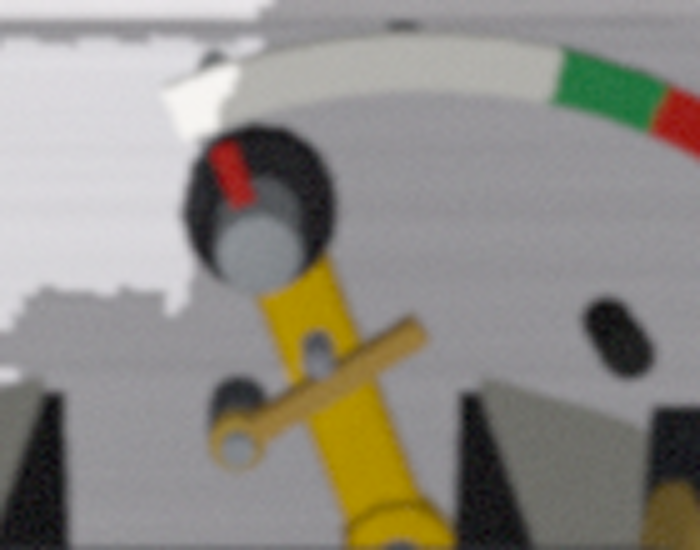

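The post's top is at (262, 200), against a prediction of (261, 202), so the post is located. Red pointer at about (256, 185), left of the band. Going down around it.

Call:
{"name": "apply_moves", "arguments": {"series": [[0, 1, 25, 0, 0, 0], [0, 1, 50, 0, 0, 0], [0, 1, 70, 0, 0, 0], [0, 1, 85, 0, 0, 0], [0, 1, 93, 0, 0, 0], [0, 1, 95, 0, 0, 0], [0, 1, 95, 0, 0, 0]]}}

```text
time_s: 10.45
ee_pos: [547.1, -25.2, 62.2]
tcp_rot: [0.662, 0.75, 0.0, 0.0]
wrist_force: [0.2, 0.7, 0.1]
finger_gap: 41.1
```

```bash
python3 - <<'E'
from station import bot
from h import *
o=bot.observe();print(o["ee_pos"],o["wrist_force"])
c=bot.camera("wrist")
cv2.imwrite("pics/w8.png",cv2.resize(c["color"][:,:,::-1],(800,600),interpolation=2))
c=bot.camera("side")
cv2.imwrite("pics/s8.png",cv2.resize(c["color"][90:280,180:380,::-1],None,fx=3,fy=3,interpolation=2))
E
```

```text
[547.10683915 -25.21484303  62.24043298] [0.19996151 0.73880077 0.05851859]
```

View pics/w8.png

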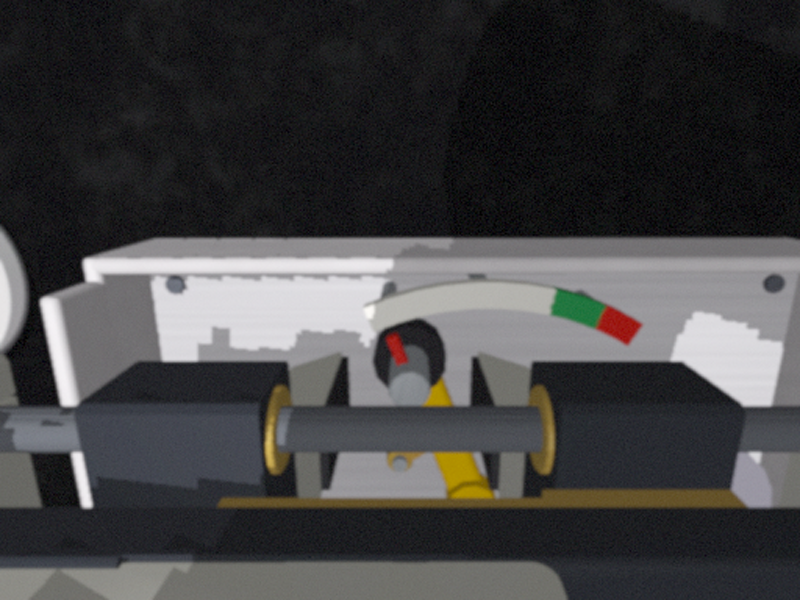

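View pics/s8.png

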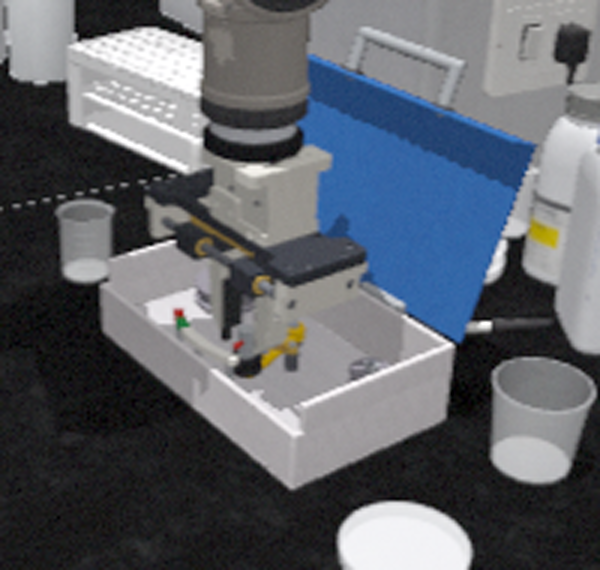

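Call:
{"name": "apply_moves", "arguments": {"series": [[0, 0, 4, 0, 0, 0], [0, 0, 4, 0, 0, 0], [0, 0, 4, 0, 0, 0], [0, 0, 4, 0, 0, 0], [0, 0, 4, 0, 0, 0], [0, 0, 4, 0, 0, 0], [0, 0, 4, 0, 0, 0], [0, 0, 4, 0, 0, 0]], "fingers": 0, "newtons": 20}}

```text
time_s: 11.35
ee_pos: [546.7, -25.3, 57.8]
tcp_rot: [0.662, 0.75, 0.0, 0.0]
wrist_force: [0.0, -2.8, 1.4]
finger_gap: 13.4
```

```bash
python3 - <<'E'
from station import bot
from h import *
o=bot.observe();print(o["ee_pos"],o["wrist_force"],o["finger_gap"])
p0=np.array([-75*np.cos(.36),-75*np.sin(.36)])
for th in np.arange(.05,.71,.05):
    a=th-.36;d=75*np.array([-np.cos(a),np.sin(a)])-p0
    print(round(th,2),"tool dx,dy",d[::-1].round(1))
E
```

```text
[546.74003777 -25.29940888  57.80334204] [ 0.00637174 -2.81763405  1.35572457] 13.383175305707432
0.05 tool dx,dy [ 3.5 -1.2]
0.1 tool dx,dy [ 7.1 -2.3]
0.15 tool dx,dy [10.8 -3.2]
0.2 tool dx,dy [14.5 -3.8]
0.25 tool dx,dy [18.2 -4.4]
0.3 tool dx,dy [21.9 -4.7]
0.35 tool dx,dy [25.7 -4.8]
0.4 tool dx,dy [29.4 -4.7]
0.45 tool dx,dy [33.2 -4.5]
0.5 tool dx,dy [36.9 -4.1]
0.55 tool dx,dy [40.6 -3.5]
0.6 tool dx,dy [44.2 -2.7]
0.65 tool dx,dy [47.9 -1.7]
0.7 tool dx,dy [51.4 -0.5]
```

Call:
{"name": "apply_moves", "arguments": {"series": [[3, -1, 0, 0, 0, 0], [7, -2, 0, 0, 0, 0], [11, -3, 0, 0, 0, 0], [14, -4, 0, 0, 0, 0], [18, -4, 0, 0, 0, 0], [22, -5, 0, 0, 0, 0], [26, -5, 0, 0, 0, 0], [29, -5, 0, 0, 0, 0], [33, -4, 0, 0, 0, 0], [37, -4, 0, 0, 0, 0], [39, -4, 0, 0, 0, 0], [41, -3, 0, 0, 0, 0], [43, -3, 0, 0, 0, 0], [44, -3, 0, 0, 0, 0], [44, -3, 0, 0, 0, 0]]}}

```text
time_s: 12.85
ee_pos: [536.7, 16.9, 57.5]
tcp_rot: [0.662, 0.75, -0.002, -0.001]
wrist_force: [-5.7, -9.8, 3.1]
finger_gap: 13.4
```

```bash
cat > ck.py <<'E'
from station import bot
from h import *
import sys
o=bot.observe();print(o["time_s"],o["ee_pos"],o["wrist_force"],o["finger_gap"])
R=np.array([[np.cos(TH),-np.sin(TH)],[np.sin(TH),np.cos(TH)]])
b=(o["ee_pos"][:2]-T0)@R-[30,0];print("angle from tcp",np.arctan2(b[1],-b[0])+.36,np.hypot(*b))
c=bot.camera("wrist")
cv2.imwrite(f"pics/w{sys.argv[1]}.png",cv2.resize(c["color"][150:300,190:410,::-1],None,fx=3.6,fy=3.6,interpolation=2))
E
python3 ck.py 9
```

```text
12.85 [536.72572975  16.94302929  57.5249616 ] [-5.6984984  -9.80149726  3.11719011] 13.420416466951341
angle from tcp 0.5782083675770644 76.3935997325922
```

View pics/w9.png

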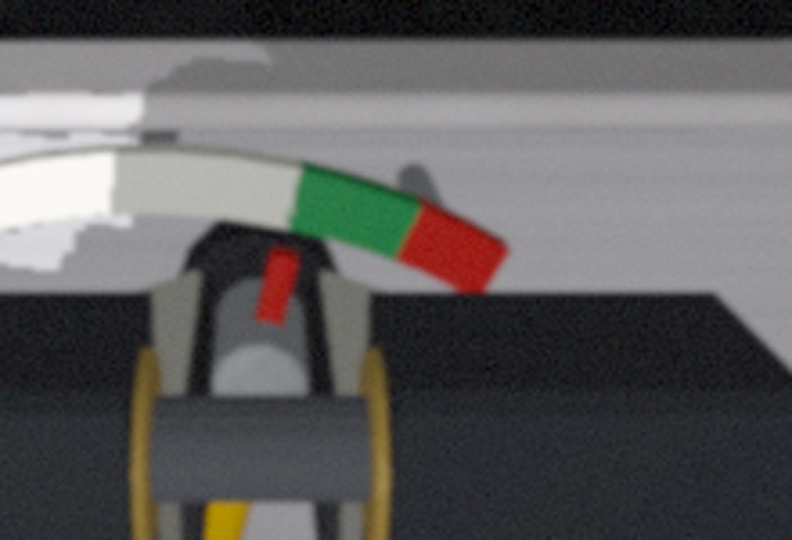

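Call:
{"name": "apply_moves", "arguments": {"series": [[2, 0, 0, 0, 0, 0], [4, 1, 0, 0, 0, 0], [5, 1, 0, 0, 0, 0], [6, 1, 0, 0, 0, 0], [7, 2, 0, 0, 0, 0], [7, 2, 0, 0, 0, 0], [7, 2, 0, 0, 0, 0], [7, 2, 0, 0, 0, 0]]}}

```text
time_s: 13.7
ee_pos: [537.7, 24.0, 57.4]
tcp_rot: [0.662, 0.75, -0.002, -0.001]
wrist_force: [-3.9, -9.8, 3.9]
finger_gap: 12.9
```

```bash
python3 ck.py 10; python3 - <<'E'
from station import bot
from h import *
for n in("side","scene"):
    c=bot.camera(n)
    cv2.imwrite(f"pics/{n}10.png",cv2.resize(c["color"][90:280,180:380,::-1],None,fx=3,fy=3,interpolation=2))
E
```

```text
13.7 [537.70217615  24.0004214   57.44982386] [-3.9262509  -9.83761677  3.8617664 ] 12.909752077096888
angle from tcp 0.6714843284295666 76.42470564166275
```

View pics/w10.png

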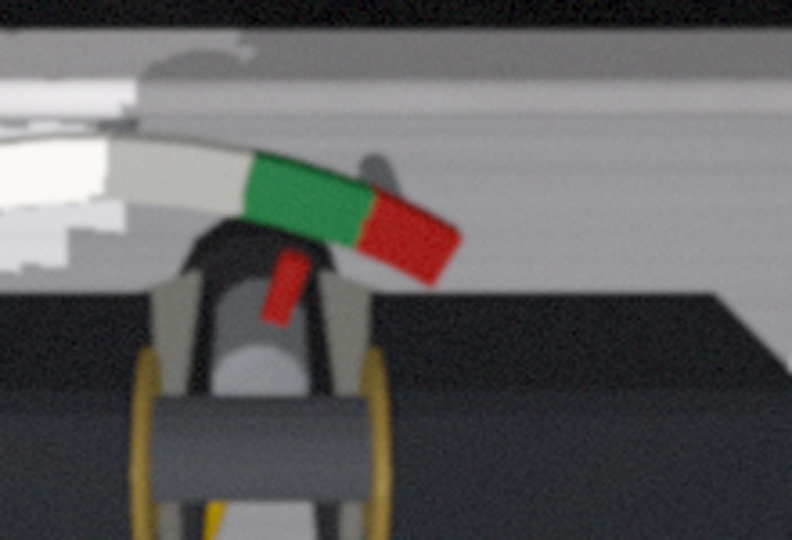

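View pics/side10.png

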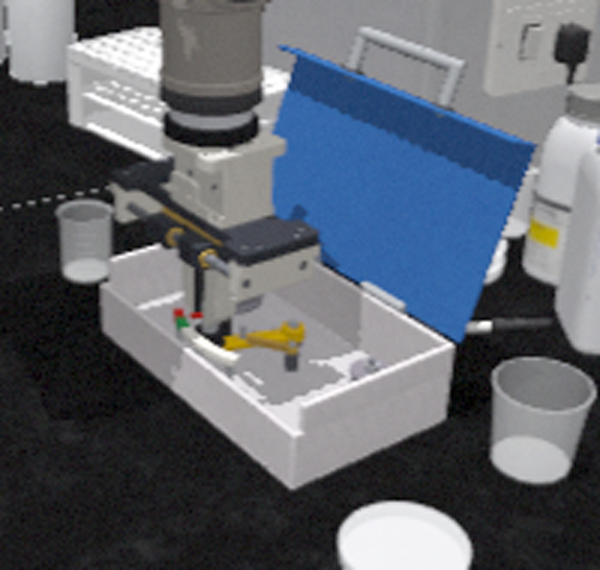

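View pics/scene10.png

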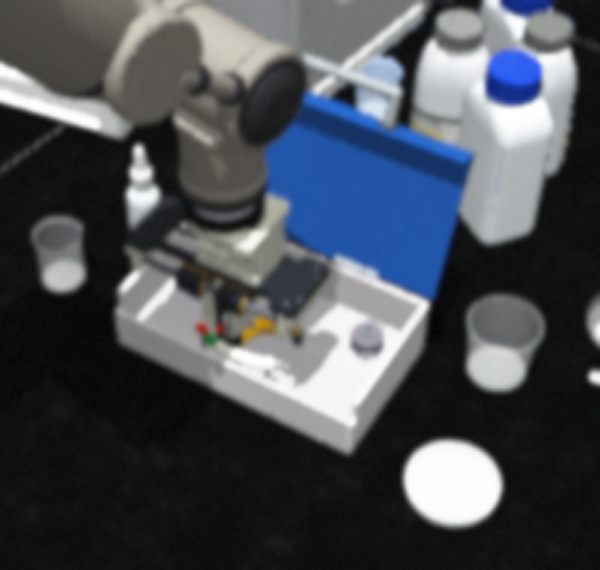

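```bash
python3 -c "
from station import bot
print(bot.job_done())
o=bot.observe();print(o['time_s'],o['ee_pos'],o['wrist_force'],o['finger_gap'])"
```

```text
the job is handed in; nothing more can be done
None
the job is handed in; nothing more can be done
```

The job is handed in. The lid lies back on its stop, and the gripper is holding the tensioner post with the red pointer over the middle of the green band. The robot clock read 13.7 s at the last check, against the 58 s limit.

**What I did:** I gripped the lid bar, swung the lid up along its arc, released it just past vertical, and it fell onto its stop. I then took the post between the fingers and moved it left past the click into the band, where it stays gripped at 20 N.

**Last checks:**
- **Lid:** bar positions from two views put it at about 1.93–1.97 rad. A rougher fit to the blue lid panel gave 1.89 rad from one camera and 1.79 from the other. The 1.79 is below the required 1.85, but I trusted the bar measurement, and the lid had not moved in the last side view.
- **Tensioner:** about 0.67 rad worked out from the tool position. In the wrist picture the pointer's line meets the green band near its middle.
- **Force:** the wrist reads about 10 N against the spring. The opening is 12.9 mm on the 14 mm post.
- **Bystanders:** the beaker, cup, petri dish and dropper bottle look unmoved in the last side and scene views.
- **Pawl:** it was hidden by the gripper, so I could not see it spring home. I infer it from the arm being well past the click.

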